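# Square up a row of buns with a straightedge

## Robot

A 6-joint arm with a two-finger parallel gripper is mounted at the origin on a cart in front of the work surface, level with it; the furniture and walls round the work are solid. World frame = base frame: x ahead of the robot, y to its left, z up, the work surface at z = 0. Lengths are in mm, angles in rad, forces in N, time in s.
With the tool pointing down it reaches from about 350 to 975 mm from the base axis. Payload 7.1 kg.
Tool frame: the origin (TCP) lies midway between the tips of the shut fingers; the grasp point (between the pads) lies grip_depth behind it (grip_depth is the distance from the TCP to the grasp point, in mm); y points along the fingers, x is the direction in which the jaws open and shut, and the axes are right-handed (so a half turn about y gives the same grasp; the last joint's range is limited). The gripper opens to 88 mm and grips with 3 to 60 N. Pads are 20 mm wide; open, the fingers measure 115 mm over their backs; the gripper's body (75 mm by 178 mm) begins 61 mm behind the grasp point.
Start: joints at [1.123, 0.423, 1.63, -0, 1.089, -0.019], TCP at [259.83, 568.413, 195.175] pointing down, gripper open.
Joint ranges: [-3, 3], [-0.9, 2.11], [0.09, 2.58], [-1.31, 4.45], [0.11, 2.69], [-2.54, 2.54]. Speed limits (rad/s): [2.39, 2.39, 3.01, 3.14, 3.14, 3.14].

## Interface

Orientations are given as a 3x3 rotation matrix whose columns are the frame's x, y, z axes.
In Python, from bench import * gives the robot as it stands.
- The arm moves only by the tool step_arm, never from a script. Its argument "increments" is a list of rows, each a list of 3 entries, a list of its own where there are three numbers: the shift along the tool's x, y, z in mm, then the turn about the tool's y in degrees, then the opening, from -1 (shut) to 1 (fully open). In form: [[[dx, dy, dz], yaw, gripper], ...]. A call has exactly 10 rows; each row shifts and turns the commanded pose from where the row before left it, along the tool's axes as they then stand; what a row does not reach is not made up. A row lasts 1/8 s, in which the tool goes at most 62.5 mm and 10.7 degrees, less where a joint would pass 70% of its speed; a pose out of reach is approached as far as the arm can. A call with a gripper value outside its range is refused whole. The fingers move at their own pace and stop on an object; "force" is the grip in N (left out, the last holds). Time passes only in rows, so rows that do not move let the fingers close, or fill a call up. It gives the time, the measured TCP pose, the force and the opening at its end, in the units of the state.
- get_obs(): the state, without advancing time (a new reading comes with each control period).
- snapshot(name): name is "scene" or "top"; returns the picture (384x512x3 uint8, red, green, blue); there is no depth.
- camera_model(name): a dict with "fx", "fy", "cx", "cy" (pixels), "xyz" and "orientation" of the camera in the world. Camera axes: x right, y up, looking along -z (the intrinsics and any distortion apply to the point x, -y, -z); pixel columns grow to the right and rows downward; lengths in mm; the calibration is good to about 2 mm. A picture is of the moment at which its call begins. camera_model takes no time and is no camera call.
- sign_off(): hands the job in, once; it reports no verdict.
The state is a dict: "time_s": time; "qpos": joint angles; "qvel": joint speeds; "tau": joint torques, N m; "tcp_pos": TCP position; "eef_rot": TCP orientation; "ft_force": force on the tool from outside, world axes, zero at the start; "moment": the same for the moment, N m; "width": finger opening in mm.
Only numpy, scipy, OpenCV 4.12 (cv2) and the standard library are available. Lean on these libraries where they do the work, as an engineer would, in place of code of your own. Each camera call takes 0.05 s, during which the arm holds its last target. There are 200 camera calls.

## Task

Take the shaker off the wooden board and stand it upright on the free table top. Then take the straightedge by its wooden grip and, with its flat front face, push the three buns away from you on the board into one straight row whose near sides all lie along the dark strip, never touching the buns with the gripper. Finally set the straightedge down on the table clear of the board, and leave the other things on the table where they are.

Things in the scene. Friction and masses are not known exactly. Their poses are not given: they have to be found in the camera images.
- board: Fixed flat wooden board lying on the table, 14 mm thick. Origin under it at table height; it reaches from -150 (near edge) to +130 mm along its x axis and +-166 mm along its y axis. Its x axis points away from the robot (turned by up to about 0.3 rad) and is the pushing direction. A thin flush dark strip, 6 mm wide, is inlaid across it along y.
- line (a point): Middle of the far edge of the board's dark strip, on the board's top (board x = +15 mm, y = 0, height 14 mm); axes as the board's. The near sides of the buns shall end on this edge, so their centres 44 mm beyond it in x.
- bun_0: The bun of that name; origin at the centre of its underside.
- bun_1: The bun of that name; origin at the centre of its underside.
- bun_2: The bun of that name; origin at the centre of its underside.
- bun_0_center (a point): Centre of the left-hand (+y) of the three smooth round golden buns, 88 mm in diameter, 44 mm high, 75 g, alike; it stands on the near part of the board (centre 22 mm above the board top). The three start side by side at about 104 mm spacing along the board's y, 5 to 75 mm nearer than the board's origin in x. Too wide to grasp.
- bun_1_center (a point): Centre of the middle of the three smooth round golden buns, 88 mm in diameter, 44 mm high, 75 g, alike; it stands on the near part of the board (centre 22 mm above the board top). The three start side by side at about 104 mm spacing along the board's y, 5 to 75 mm nearer than the board's origin in x. Too wide to grasp.
- bun_2_center (a point): Centre of the right-hand (-y) of the three smooth round golden buns, 88 mm in diameter, 44 mm high, 75 g, alike; it stands on the near part of the board (centre 22 mm above the board top). The three start side by side at about 104 mm spacing along the board's y, 5 to 75 mm nearer than the board's origin in x. Too wide to grasp.
- shaker_center (a point): Centre, half-way up, of a round shaker jar with a black cap, 45 mm in diameter, 105 mm high, standing upright on the far part of the board in the buns' way (52 mm above its foot).
- shaker: The same shaker; origin at the centre of its foot, z axis up through the cap.
- ruler_grip (a point): Grasp point of the straightedge (0.3 kg): mid-plane of its upright wooden grip, 80 mm above the underside. Grip 18 mm thick (x), 72 mm long (y), its top 98 mm above the underside. x: out of the flat front face, the pushing direction in use; y: along its length; z up. At the start it stands on the table at the left, length roughly away from the robot, face to the left (+y).
- ruler_face (a point): Middle of the straightedge's flat upright front face, which is 250 mm long and 40 mm high: 13.5 mm in front (+x) of ruler_grip and 20 mm above the underside; axes as ruler_grip.
- ruler: The straightedge: an aluminium angle 250 mm long (y) standing on its foot, which is 4 mm thick and reaches 38 mm back (-x) from the front face, with an upright wooden grip at mid-length. Origin on the underside below the front face.
- bag_sealer: Bystander machine, fixed at the back left: a bag sealer about 300 mm long (y). From its origin (at table height) it reaches 165 mm to the right (-y), 145 mm to the left and 50 mm towards the robot (-x), where its raised handle is 150 mm high: keep gripper and arm clear of it.
- tape_roll_center (a point): Bystander, leave alone: centre of a brown tape roll lying flat, 92 mm in diameter, 48 mm high.
- label_roll_center (a point): Bystander, leave alone: centre of a white label roll lying flat, 69 mm in diameter, 40 mm high.
- cutter_big_center (a point): Bystander, leave alone: centre of a steel ring cutter, 70 mm in diameter, 34 mm high.

How it is judged (in metres and radians):
On the way, in this order (a step that is already met when the one before it is completed fails the run):
1. The shaker stands upright on the table, off the board, let go (height (world z) of shaker_center below 0.058 m and angle between shaker_center's own z axis and vertical below 0.1 rad and contact force between shaker and the fingers below 0.05 N and contact force between shaker and board below 0.05 N and linear speed of shaker below 0.03 m/s), for 0.2 s.
2. The three buns are in line along the strip with the straightedge's front face behind them (x of bun_0_center in the frame of line between 0.036 and 0.052 m and y of bun_0_center in the frame of line between -0.165 and 0.165 m and angle between each of bun_0_center, bun_1_center, bun_2_center's own z axis and vertical below 0.15 rad and height (world z) of bun_0_center between 0.03 and 0.042 m and x of bun_1_center in the frame of line between 0.036 and 0.052 m and y of bun_1_center in the frame of line between -0.165 and 0.165 m and height (world z) of bun_1_center between 0.03 and 0.042 m and x of bun_2_center in the frame of line between 0.036 and 0.052 m and y of bun_2_center in the frame of line between -0.165 and 0.165 m and height (world z) of bun_2_center between 0.03 and 0.042 m and x of ruler_face in the frame of line between -0.018 and 0.018 m and y of ruler_face in the frame of line between -0.06 and 0.06 m and angle between the y axis of ruler_face and the y axis of line, either way round below 0.12 rad), for 0.1 s.
At the end, for the whole second after the job is handed in: Bun centres 44 mm (+-8 mm) beyond the strip's far edge, level on the board; shaker upright (0.1 rad) on the table off the board; straightedge on the table, not touching the board; all released and at rest (all of step 1 and x of bun_0_center in the frame of line between 0.036 and 0.052 m and y of bun_0_center in the frame of line between -0.165 and 0.165 m and angle between each of bun_0_center, bun_1_center, bun_2_center's own z axis and vertical below 0.15 rad and height (world z) of bun_0_center between 0.03 and 0.042 m and x of bun_1_center in the frame of line between 0.036 and 0.052 m and y of bun_1_center in the frame of line between -0.165 and 0.165 m and height (world z) of bun_1_center between 0.03 and 0.042 m and x of bun_2_center in the frame of line between 0.036 and 0.052 m and y of bun_2_center in the frame of line between -0.165 and 0.165 m and height (world z) of bun_2_center between 0.03 and 0.042 m and height (world z) of ruler_grip below 0.086 m and contact force between ruler and the fingers below 0.05 N and contact force between ruler and board below 0.05 N and linear speed of each of ruler, bun_0, bun_1, bun_2 below 0.03 m/s).
It fails at once if The gripper or arm touches a bun (contact force between any of bun_0, bun_1, bun_2 and the fingers above 0.3 N or contact force between any of bun_0, bun_1, bun_2 and the arm above 0.3 N).
It fails at once if A bun is tipped over (angle between any of bun_0_center, bun_1_center, bun_2_center's own z axis and vertical above 0.5 rad).
It fails at once if A bystander (tape roll, label roll, ring cutter) is moved by more than 15 mm (distance of any of tape_roll_center, label_roll_center, cutter_big_center from where it was at the start of the episode above 0.015 m).
It also fails if it takes over 72 s, if anything falls off the work surface, if the arm or the gripper's body presses on something with over 40 N, if the wrist force passes 120 N, or if a joint passes its speed limit or range.

## Working session

There is one attempt and no reset: what is moved stays moved. The work goes in short steps, Python scripts to look and compute and a tool call to move; the robot and the scene stay as the last step left them, time stands still between calls to the robot, and variables do not carry over. Pictures are saved under pics/ and viewed, about 8 in all and at most 12, crops included, and the job is handed in when it is done.

Besides the shell and the picture viewer there is one more tool, called after "Emit:" by a JSON object that holds its "fn" and its "kwargs". step_arm: Moves the arm, as the interface text tells. Its arguments: {"type":"object","properties":{"increments":{"type":"array"},"force":{"type":"number"}},"required":["increments"]}

```bash
mkdir -p pics; ls; python3 - <<'E'
from bench import *
import cv2
o=get_obs(); print(o)
for n in("scene","top"):
    im=snapshot(n); print(n,camera_model(n))
    cv2.imwrite(f"pics/{n}0.png",im[:,:,::-1])
E
```

```text
pics
{'time_s': 0.0, 'qpos': array([ 1.12297786e+00,  4.23839200e-01,  1.63065797e+00,  6.19496398e-06,
        1.08861194e+00, -1.90001453e-02]), 'qvel': array([ 0.00034339, -0.00090583,  0.00069478,  0.00160978, -0.00019445,
        0.00037239]), 'tau': array([-1.54720165e-04, -5.44606411e+01, -2.73674995e+01,  6.42156531e-02,
        2.27160595e-02, -1.96470569e-04]), 'tcp_pos': array([259.59420766, 567.89465899, 194.41534036]), 'eef_rot': array([[ 4.15798526e-01, -6.61572923e-04, -9.09456513e-01],
       [ 9.09455490e-01, -1.36454716e-03,  4.15799051e-01],
       [-1.51607769e-03, -9.99998850e-01,  3.42944303e-05]]), 'ft_force': array([-0.22510911, -0.36842843,  0.11561653]), 'moment': array([ 0.02297187, -0.00849691,  0.00017435]), 'width': 87.41307997346905}
scene {'fx': 493.3478218251661, 'fy': 493.3478218251661, 'cx': 266.5395280029771, 'cy': 182.53538114761534, 'xyz': array([ -152.97616171, -1204.30691686,  1185.55896035]), 'orientation': array([[ 0.8602782 ,  0.3302304 , -0.38841899],
       [-0.50976448,  0.54543579, -0.66531194],
       [-0.0078486 ,  0.77035556,  0.63756625]])}
top {'fx': 453.2964315878888, 'fy': 453.2964315878888, 'cx': 243.71291490431528, 'cy': 188.93403486079575, 'xyz': array([ 317.51242468,  -55.68114153, 1449.07318035]), 'orientation': array([[-0.01787327,  0.9871801 , -0.15860641],
       [-0.99980475, -0.01898329, -0.0054862 ],
       [-0.00842674,  0.15847739,  0.98732665]])}
```

```bash
python3 - <<'E'
import bench
print([k for k in dir(bench) if k[0]!='_'], getattr(bench,'grip_depth',None))
import cv2
im=cv2.imread("pics/top0.png"); cv2.imwrite("pics/top0b.png",cv2.resize(im,(800,600),interpolation=cv2.INTER_CUBIC))
E
```

```text
['PlanningError', 'camera_model', 'get_obs', 'grip_depth', 'sign_off', 'snapshot'] 18.700000000000003
```

View pics/top0b.png

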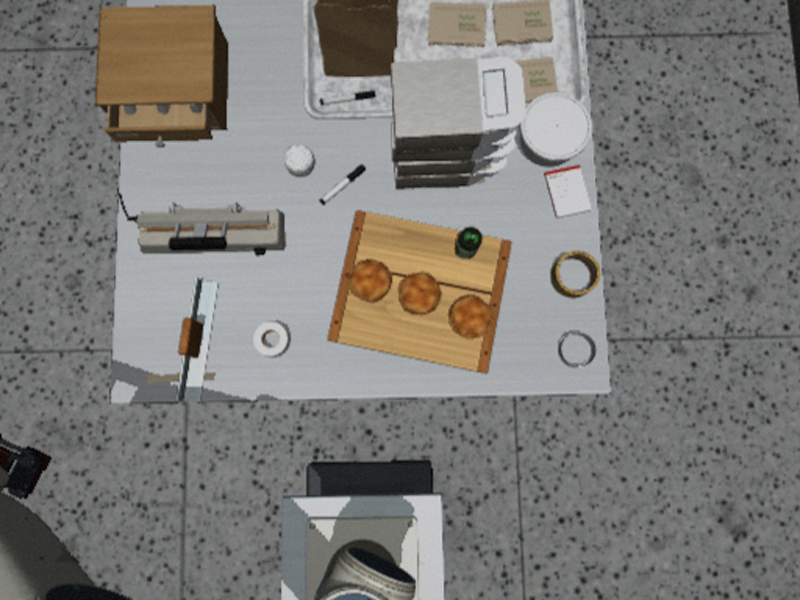

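View pics/scene0.png

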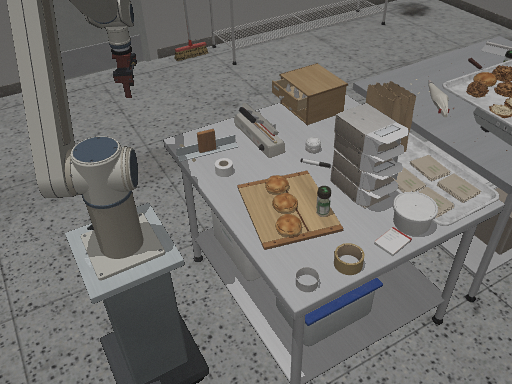

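```bash
cat > h.py <<'E'
from bench import *
import numpy as np, cv2
def un(n,u,v,z):
    c=camera_model(n); R=np.array(c["orientation"]); p=np.array(c["xyz"])
    d=R@np.array([(u-c["cx"])/c["fx"],-(v-c["cy"])/c["fy"],-1]); return p+d*(z-p[2])/d[2]
def pr(n,P):
    c=camera_model(n); q=np.array(c["orientation"]).T@(np.array(P,float)-c["xyz"])
    return np.array([c["cx"]-c["fx"]*q[0]/q[2], c["cy"]+c["fy"]*q[1]/q[2]])
def crop(n,u0,v0,w,h,s,name):
    im=snapshot(n)[v0:v0+h,u0:u0+w,::-1]; cv2.imwrite("pics/"+name,cv2.resize(im,None,fx=s,fy=s,interpolation=cv2.INTER_CUBIC))
E
python3 - <<'E'
from h import *
np.set_printoptions(precision=1,suppress=True)
k=.64
for n,u,v,z in [("c_farL",358,211,14),("c_farR",511,241,14),("c_nearR",487,373,14),("c_nearL",329,340,14),("bun0",370,281,36),("bun1",420,294,36),("bun2",470,317,36),("cap",469,238,119),("grip",190,337,98),("label",271,339,40),("tape",575,273,48),("cut",577,349,34),("sealerL",138,232,80),("sealerR",284,232,80)]:
    print(n,un("top",u*k,v*k,z))
im=cv2.imread("pics/top0.png")
cv2.imwrite("pics/a.png",cv2.resize(im[130:245,200:340],(790,649),interpolation=cv2.INTER_CUBIC)[:600])
cv2.imwrite("pics/b.png",cv2.resize(im[165:260,70:200],(780,570),interpolation=cv2.INTER_CUBIC))
E
```

```text
c_farL [727.4  -3.2  14. ]
c_farR [ 656.7 -319.8   14. ]
c_nearR [ 385.3 -258.7   14. ]
c_nearL [457.9  59.2  14. ]
bun0 [574.1 -26.5  36. ]
bun1 [ 545.5 -127.1   36. ]
bun2 [ 496.7 -226.2   36. ]
cap [ 639.4 -220.   119. ]
grip [460.4 319.2  98. ]
label [459.5 173.1  40. ]
tape [ 580.3 -438.8   48. ]
cut [ 428.7 -437.1   34. ]
sealerL [674.3 433.3  80. ]
sealerR [668.4 142.1  80. ]
```

View pics/a.png

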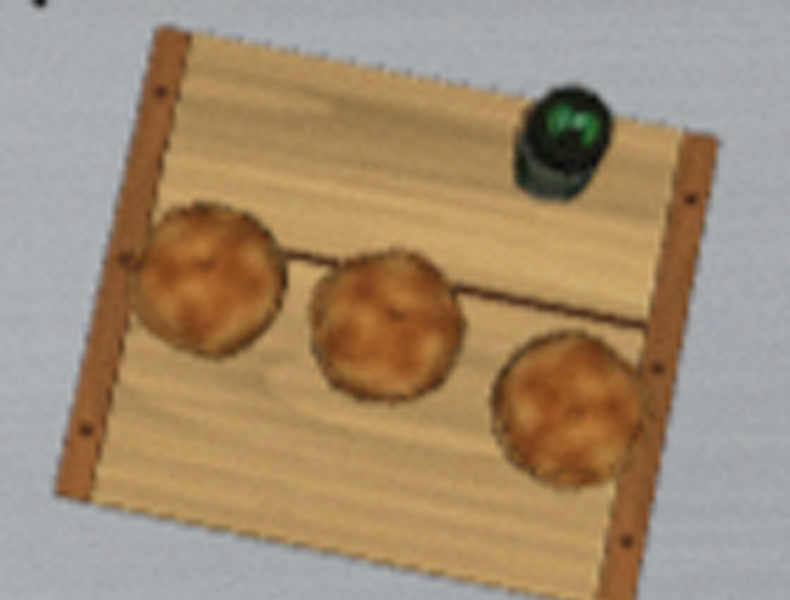

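View pics/b.png

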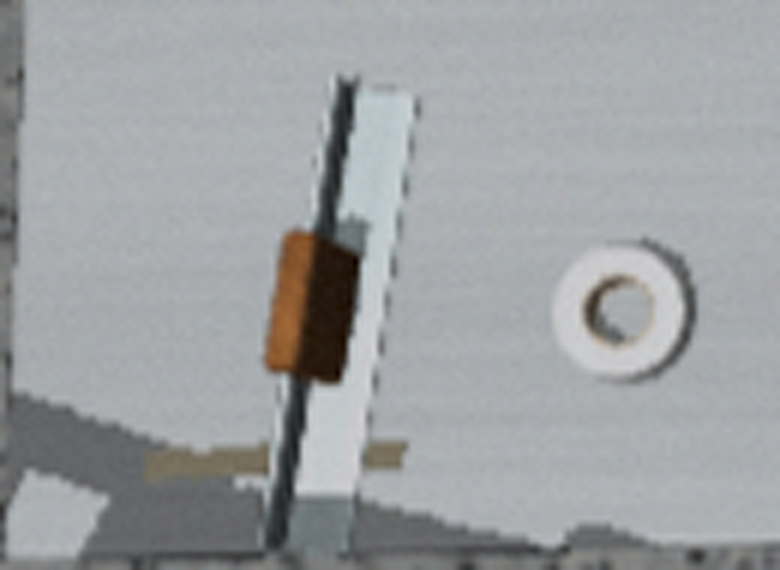

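```bash
python3 - <<'E'
from h import *
np.set_printoptions(precision=1,suppress=True)
A=lambda u,v,z: un("top",200+u/5.643,130+v/5.643,z)
B=lambda u,v,z: un("top",70+u/6,165+v/6,z)
fl,fr,nl=A(160,25,14),A(719,135,14),A(55,495,14); nr=un("top",487*.64,373*.64,14)
print(fl,fr,nl,nr, np.linalg.norm(fl-fr),np.linalg.norm(fl-nl))
a=[np.arctan2(*(d[[1,0]])) for d in (fl-nl,fr-nr)]+[np.arctan2(-(d[0]),d[1]) for d in (fl-fr,nl-nr)]
print("yaw",a)
sl=[A(285,252,14),A(648,325,14)];print("strip",sl, np.arctan2(-(sl[0]-sl[1])[0],(sl[0]-sl[1])[1]))
th=np.mean(a); R=np.array([[np.cos(th),-np.sin(th)],[np.sin(th),np.cos(th)]])
c=(fl+fr+nl+nr)[:2]/4; o=c-R@[-10,0]; print("mean yaw",th,"origin",o, "line",o+R@[15,0])
loc=lambda P:R.T@(np.array(P)[:2]-o)
for s in sl: print(" strip loc",loc(s))
for n,u,v in(("b0",210,280),("b1",387,325),("b2",568,410)):
    P=A(u,v,36); print(n,P,loc(P))
P=A(575,128,119);print("cap",P,loc(P)); P=A(549,190,14);print("footfront",P,loc(P))
print("grip top", B(291,302,98), [B(*p,98) for p in((285,230),(318,235),(297,375),(265,370))])
print("plate",B(335,78,40),B(268,548,40),"foot",B(418,95,4),B(352,550,4),"tableedge",B(450,550,0))
q=[un("scene",197.5,138,0),un("scene",214.5,136,0)];print(q)
E
```

```text
[729.5  -0.7  14. ] [ 657.8 -321.    14. ] [457.5  61.8  14. ] [ 385.3 -258.7   14. ] 328.2793602876149 279.0781291556089
yaw [np.float64(-0.22594995608249888), np.float64(-0.22483390781064505), np.float64(-0.22040416364092533), np.float64(-0.2217249673568868)]
strip [array([594.2, -70.4,  14. ]), array([ 548. , -275.6,   14. ])] -0.22147012196244528
mean yaw -0.223228248722739 origin [ 567.3 -131.9] line [ 581.9 -135.2]
 strip loc [12.7 65.9]
 strip loc [  13.  -144.4]
b0 [574.8 -27.8  36. ] [-15.7 103.2]
b1 [ 547.3 -126.4   36. ] [-20.7   0.9]
b2 [ 497.5 -225.8   36. ] [ -47.3 -107. ]
cap [ 638.2 -225.2  119. ] [ 89.8 -75.3]
footfront [ 627.4 -222.3   14. ] [ 78.7 -74.9]
grip top [461.6 328.6  98. ] [array([498. , 332.5,  98. ]), array([495.1, 315.9,  98. ]), array([425.1, 324.6,  98. ]), array([427.9, 340.7,  98. ])]
plate [586.1 324.9  40. ] [341.1 353.6  40. ] foot [582.8 289.4   4. ] [339.9 319.7   4. ] tableedge [339.  268.9   0. ]
[array([469.9, 439.1,   0. ]), array([538.1, 415.2,   0. ])]
```

```bash
cat >> h.py <<'E'
def plan(x,y,z,yaw_deg,o=None,mx=50,mt=10):
    o=o or get_obs(); R=o["eef_rot"]; p=o["tcp_pos"]
    yw=np.degrees(np.arctan2(R[1,0],R[0,0])); dt=-((yaw_deg-yw+180)%360-180)
    t=np.radians(yaw_deg); X=np.array([np.cos(t),np.sin(t),0]);Z=np.array([-X[1],X[0],0]);Y=np.array([0,0,-1.])
    d=np.array([x,y,z])-p; D=np.array([d@X,d@Y,d@Z])
    print("pos",p.round(1),"yaw",yw.round(1),"turn",dt.round(1),"shift xyz",D.round(1),"rows",int(np.ceil(abs(dt)/mt)),int(np.ceil(np.linalg.norm(D)/mx)))
E
python3 - <<'E'
from h import *
np.set_printoptions(precision=1,suppress=True)
A=lambda u,v,z: un("top",200+u/5.643,130+v/5.643,z)
print(A(555,160,14),A(568,128,119), un("scene",323.5,187,119),un("scene",323,212,14))
plan(632,-225,195,90-12.7); plan(632,-225,195,90-12.7-180)
im=cv2.imread("pics/scene0.png")
cv2.imwrite("pics/c.png",cv2.resize(im[160:250,270:370],(600,540),interpolation=cv2.INTER_CUBIC))
E
```

```text
[ 644.9 -226.4   14. ] [ 638.3 -221.5  119. ] [ 648.1 -210.3  119. ] [ 646.6 -221.2   14. ]
pos [259.6 567.9 194.5] yaw 65.4 turn -11.9 shift xyz [-691.7   -0.5 -537.6] rows 2 18
pos [259.6 567.9 194.5] yaw 65.4 turn 168.1 shift xyz [691.7  -0.5 537.6] rows 17 18
```

View pics/c.png

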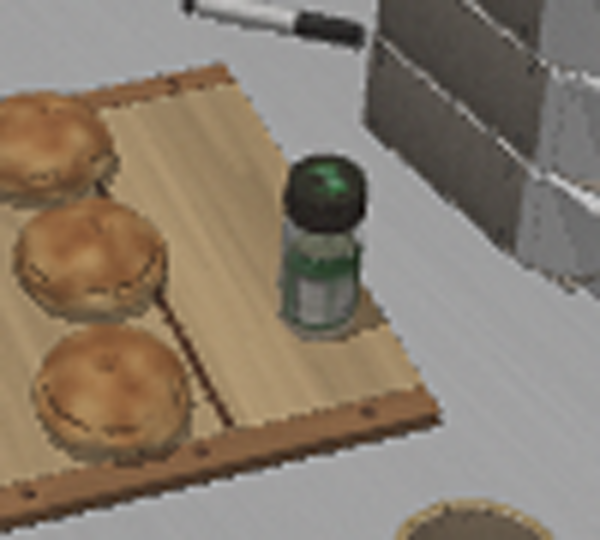

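Emit:
{"fn": "step_arm", "kwargs": {"increments": [[[0,0,0],-6,1],[[0,0,0],-6,1],[[-43,0,-34],0,1],[[-43,0,-34],0,1],[[-43,0,-34],0,1],[[-43,0,-34],0,1],[[-43,0,-34],0,1],[[-43,0,-34],0,1],[[-43,0,-34],0,1],[[-43,0,-34],0,1]], "force": 25}}

```text
time_s: 1.35
tcp_pos: [450.9, 171.8, 195.1]
eef_rot: [[0.217, -0.0, -0.976], [0.976, -0.0, 0.217], [-0.0, -1.0, 0.0]]
ft_force: [0.7, 0.4, 0.2]
width: 88.3
```

Emit:
{"fn": "step_arm", "kwargs": {"increments": [[[-43,0,-34],0,1],[[-43,0,-34],0,1],[[-43,0,-34],0,1],[[-43,0,-34],0,1],[[-43,0,-34],0,1],[[-43,0,-34],0,1],[[-43,0,-34],0,1],[[-43,0,-34],0,1],[[0,0,0],0,1],[[0,0,0],0,1]]}}

```text
time_s: 2.6
tcp_pos: [640.2, -220.9, 194.3]
eef_rot: [[0.218, -0.002, -0.976], [0.976, 0.001, 0.218], [0.001, -1.0, 0.002]]
ft_force: [0.1, 0.4, 0.7]
width: 87.6
```

```bash
python3 - <<'E'
from h import *
plan(642,-222,55,77.3)
crop("top",250,100,110,110,6*.9,"d.png"); print(get_obs()["time_s"])
E
```

```text
pos [ 640.2 -220.9  194.3] yaw 77.4 turn 0.1 shift xyz [ -0.7 139.3  -2. ] rows 1 3
2.65
```

View pics/d.png

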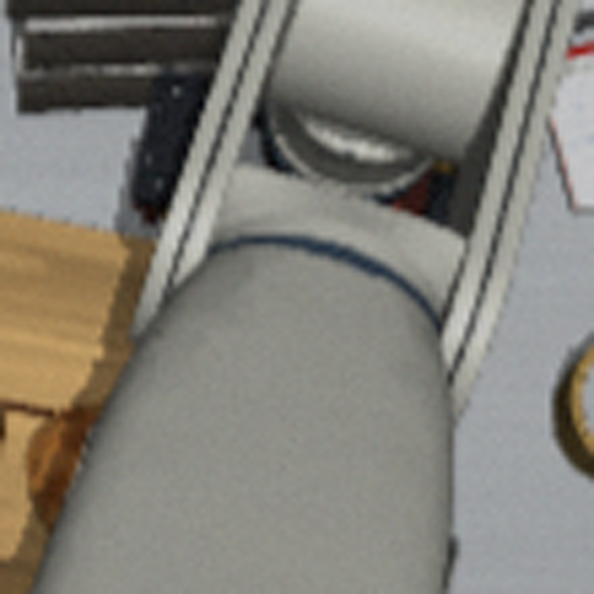

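The top view is blocked by the forearm; the earlier estimates agree within about 4 mm, so I descend.

Emit:
{"fn": "step_arm", "kwargs": {"increments": [[[0,25,-2],0,1],[[0,25,0],0,1],[[0,20,0],0,1],[[0,20,0],0,1],[[0,20,0],0,1],[[0,15,0],0,1],[[0,14,0],0,1],[[0,0,0],0,1],[[0,0,0],0,-1],[[0,0,0],0,-1]]}}

```text
time_s: 3.9
tcp_pos: [643.6, -222.2, 57.0]
eef_rot: [[0.218, 0.001, -0.976], [0.976, -0.001, 0.218], [-0.0, -1.0, -0.001]]
ft_force: [-0.4, 0.5, 0.9]
width: 71.3
```

Emit:
{"fn": "step_arm", "kwargs": {"increments": [[[0,0,0],0,-1],[[0,0,0],0,-1],[[0,0,0],0,-1],[[0,0,0],0,-1],[[0,0,0],0,-1],[[0,0,0],0,-1],[[0,-15,0],0,-1],[[0,-15,0],0,-1],[[0,-15,0],0,-1],[[0,0,0],0,-1]]}}

```text
time_s: 5.15
tcp_pos: [644.3, -222.4, 103.4]
eef_rot: [[0.218, 0.003, -0.976], [0.976, -0.001, 0.218], [-0.0, -1.0, -0.003]]
ft_force: [-0.1, -0.2, -0.7]
width: 44.1
```

```bash
python3 - <<'E'
from h import *
plan(490,-350,45,77.3)
crop("scene",230,110,160,130,5,"e.png"); print(get_obs()["width"])
E
```

```text
pos [ 644.3 -222.4  103.4] yaw 77.4 turn 0.1 shift xyz [-158.4   58.4  122.4] rows 1 5
44.380701059482064
```

View pics/e.png

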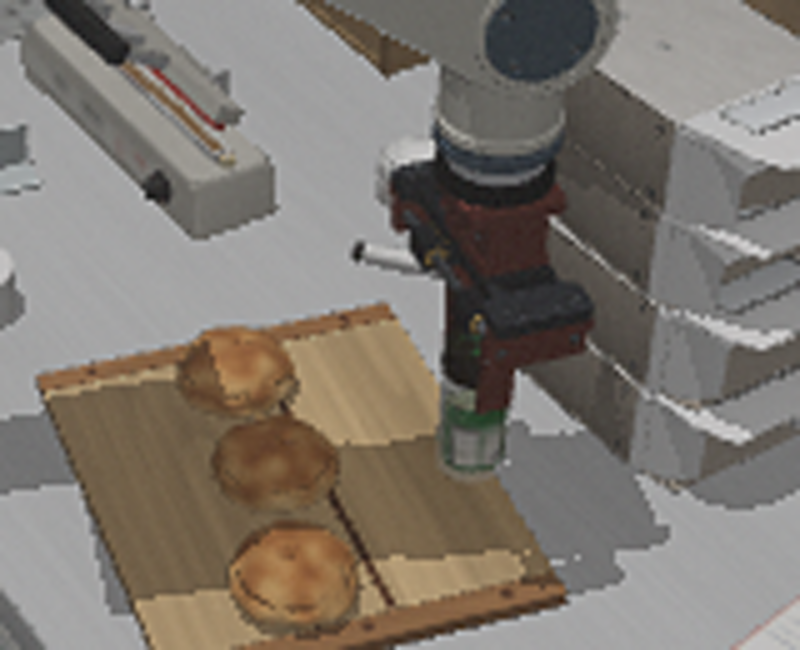

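Emit:
{"fn": "step_arm", "kwargs": {"increments": [[[0,-15,0],0,-1],[[-20,0,15],0,-1],[[-32,0,25],0,-1],[[-32,0,25],0,-1],[[-32,0,25],0,-1],[[-27,0,20],0,-1],[[-15,0,12],0,-1],[[0,25,0],0,-1],[[0,25,0],0,-1],[[0,0,0],0,-1]]}}

```text
time_s: 6.45
tcp_pos: [487.9, -348.7, 64.5]
eef_rot: [[0.218, -0.003, -0.976], [0.976, 0.002, 0.218], [0.002, -1.0, 0.004]]
ft_force: [0.3, 0.4, -1.0]
width: 44.6
```

```bash
python3 - <<'E'
from h import *
plan(490,-350,43.5,77.3); print(get_obs()["width"])
E
```

```text
pos [ 487.9 -348.7   64.5] yaw 77.4 turn 0.1 shift xyz [-0.8 21.  -2.3] rows 1 1
44.64023951826159
```

Emit:
{"fn": "step_arm", "kwargs": {"increments": [[[0,8,0],0,-1],[[0,5,0],0,-1],[[0,4,0],0,-1],[[0,2,0],0,-1],[[0,1,0],0,-1],[[0,1,0],0,-1],[[0,0,0],0,-1],[[0,0,0],0,-1],[[0,0,0],0,-1],[[0,0,0],0,-1]]}}

```text
time_s: 7.7
tcp_pos: [489.6, -349.6, 45.2]
eef_rot: [[0.218, 0.0, -0.976], [0.976, -0.0, 0.218], [-0.0, -1.0, -0.0]]
ft_force: [0.5, -0.3, -1.2]
width: 44.4
```

Emit:
{"fn": "step_arm", "kwargs": {"increments": [[[0,1,0],0,-1],[[0,1,0],0,-1],[[0,0.5,0],0,-1],[[0,0,0],0,-1],[[0,0,0],0,-1],[[0,0,0],0,0.6],[[0,0,0],0,0.6],[[0,0,0],0,1],[[0,0,0],0,1],[[0,0,0],0,1]]}}

```text
time_s: 8.95
tcp_pos: [489.6, -349.6, 42.7]
eef_rot: [[0.218, 0.0, -0.976], [0.976, -0.0, 0.218], [-0.0, -1.0, -0.0]]
ft_force: [0.2, -0.2, -0.4]
width: 87.3
```

Emit:
{"fn": "step_arm", "kwargs": {"increments": [[[0,0,0],0,1],[[0,-15,0],0,1],[[0,-25,0],0,1],[[0,-40,0],0,1],[[0,-40,0],0,1],[[0,-35,0],0,1],[[0,0,0],0,1],[[0,0,0],0,1],[[0,0,0],0,1],[[0,0,0],0,1]]}}

```text
time_s: 10.2
tcp_pos: [489.1, -349.2, 196.5]
eef_rot: [[0.218, -0.002, -0.976], [0.976, 0.001, 0.218], [0.001, -1.0, 0.002]]
ft_force: [-0.0, 0.1, 0.2]
width: 88.0
```

```bash
python3 - <<'E'
from h import *
plan(462,328,198,83.1)
crop("scene",230,130,160,130,5,"f.png")
E
```

```text
pos [ 489.1 -349.2  196.5] yaw 77.4 turn -5.7 shift xyz [669.   -1.5 108.2] rows 1 14
```

View pics/f.png

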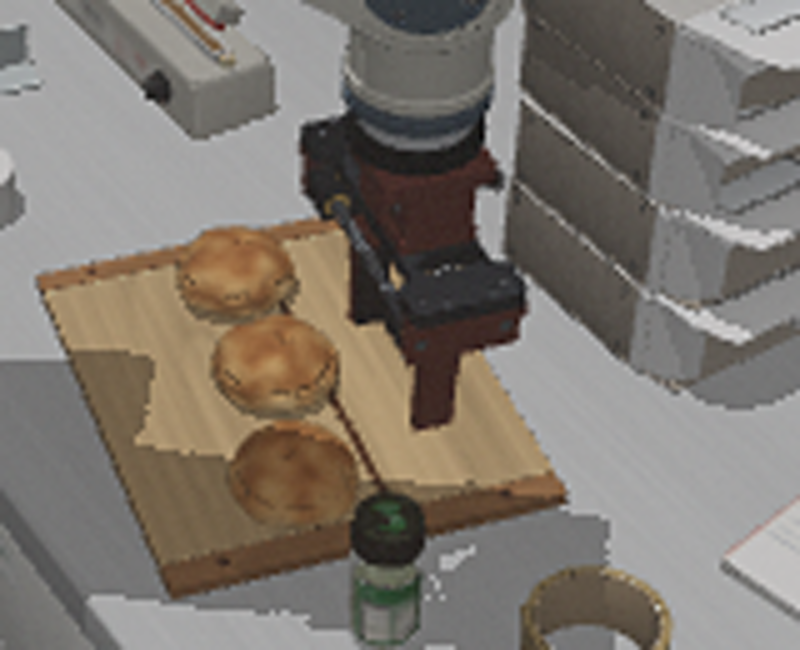

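Emit:
{"fn": "step_arm", "kwargs": {"increments": [[[0,0,0],-5.7,1],[[35,0,6],0,1],[[54,0,9],0,1],[[54,0,9],0,1],[[54,0,9],0,1],[[54,0,9],0,1],[[54,0,9],0,1],[[54,0,9],0,1],[[54,0,9],0,1],[[54,0,9],0,1]]}}

```text
time_s: 11.5
tcp_pos: [467.6, 125.2, 197.5]
eef_rot: [[0.12, -0.0, -0.993], [0.993, -0.0, 0.12], [-0.0, -1.0, 0.0]]
ft_force: [0.9, -0.8, -0.7]
width: 87.9
```

Emit:
{"fn": "step_arm", "kwargs": {"increments": [[[54,0,9],0,1],[[54,0,9],0,1],[[54,0,8],0,1],[[40,0,4],0,1],[[0,0,0],0,1],[[0,20,0],0,1],[[0,20,0],0,1],[[0,10,0],0,1],[[0,0,0],0,1],[[0,0,0],0,1]]}}

```text
time_s: 12.75
tcp_pos: [462.8, 327.5, 148.3]
eef_rot: [[0.12, 0.001, -0.993], [0.993, 0.0, 0.12], [0.001, -1.0, -0.001]]
ft_force: [-0.3, 1.6, -0.1]
width: 88.0
```

```bash
python3 - <<'E'
from h import *
plan(462,328,61.3,83.1)
a=snapshot("scene")[80:180,150:270,::-1]; b=snapshot("top")[165:265,70:190,::-1]
cv2.imwrite("pics/g.png",cv2.resize(np.vstack([a,b]),None,fx=3,fy=3,interpolation=cv2.INTER_CUBIC)); print(pr("scene",[462,328,98]),pr("top",[462,328,98]))
E
```

```text
pos [462.8 327.5 148.3] yaw 83.1 turn 0.0 shift xyz [ 0.4 87.   0.9] rows 1 2
[204.98124513 131.71437053] [118.6940843  215.20602541]
```

View pics/g.png

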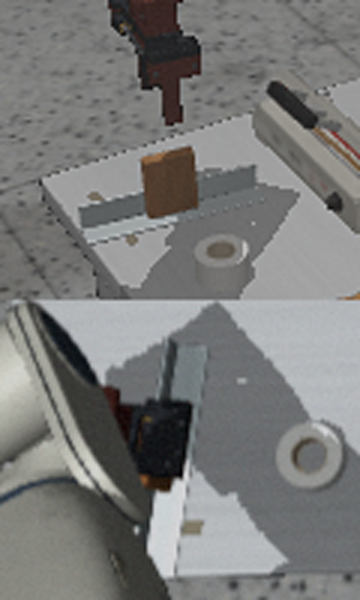

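Emit:
{"fn": "step_arm", "kwargs": {"increments": [[[0,25,1],0,1],[[0,25,0],0,1],[[0,20,0],0,1],[[0,11,0],0,1],[[0,6,0],0,1],[[0,0,0],0,1],[[0,0,0],0,-1],[[0,0,0],0,-1],[[0,0,0],0,-1],[[0,0,0],0,-1]], "force": 55}}

```text
time_s: 14.1
tcp_pos: [461.4, 327.7, 60.8]
eef_rot: [[0.12, 0.0, -0.993], [0.993, 0.0, 0.12], [0.0, -1.0, -0.0]]
ft_force: [-0.2, 0.4, -0.7]
width: 51.2
```

Emit:
{"fn": "step_arm", "kwargs": {"increments": [[[0,0,0],0,-1],[[0,0,0],0,-1],[[0,0,0],0,-1],[[0,0,0],0,-1],[[0,0,0],0,-1],[[0,0,0],0,-1],[[0,0,0],0,-1],[[0,0,0],0,-1],[[0,0,0],0,-1],[[0,0,0],0,-1]]}}

```text
time_s: 15.35
tcp_pos: [461.4, 327.6, 60.7]
eef_rot: [[0.12, -0.0, -0.993], [0.993, -0.0, 0.12], [-0.0, -1.0, 0.0]]
ft_force: [0.9, 1.2, -0.4]
width: 17.2
```

Emit:
{"fn": "step_arm", "kwargs": {"increments": [[[0,-20,0],0,-1],[[0,-40,0],0,-1],[[0,-30,0],0,-1],[[0,0,0],9,-1],[[0,0,0],9,-1],[[0,0,0],9,-1],[[0,0,0],9,-1],[[0,0,0],9,-1],[[0,0,0],9,-1],[[0,0,0],9,-1]]}}

```text
time_s: 16.6
tcp_pos: [460.8, 327.2, 150.2]
eef_rot: [[0.941, -0.001, -0.339], [0.339, -0.001, 0.941], [-0.001, -1.0, -0.0]]
ft_force: [-0.4, 0.1, -1.4]
width: 17.3
```

Emit:
{"fn": "step_arm", "kwargs": {"increments": [[[0,0,0],9,-1],[[0,0,0],9,-1],[[0,0,0],9,-1],[[0,0,0],5.8,-1],[[0,0,0],0,-1],[[0,0,0],0,-1],[[0,0,0],0,-1],[[0,0,0],0,-1],[[0,0,0],0,-1],[[0,0,0],0,-1]]}}

```text
time_s: 17.85
tcp_pos: [461.4, 327.6, 150.7]
eef_rot: [[0.976, 0.0, 0.219], [-0.219, -0.0, 0.976], [0.0, -1.0, -0.0]]
ft_force: [0.3, 0.1, -2.6]
width: 17.5
```

```bash
python3 - <<'E'
from h import *
plan(449.8,-105.4,150,-12.7)
E
```

```text
pos [461.4 327.6 150.7] yaw -12.7 turn 0.0 shift xyz [  83.9    0.7 -425. ] rows 1 9
```

Emit:
{"fn": "step_arm", "kwargs": {"increments": [[[6,0,-30],0,-1],[[10,0,-50],0,-1],[[10,0,-50],0,-1],[[10,0,-50],0,-1],[[10,0,-50],0,-1],[[10,0,-50],0,-1],[[10,0,-50],0,-1],[[10,0,-50],0,-1],[[8,0,-45],0,-1],[[0,0,0],0,-1]]}}

```text
time_s: 19.1
tcp_pos: [450.3, -108.0, 150.9]
eef_rot: [[0.975, 0.001, 0.223], [-0.223, -0.001, 0.975], [0.001, -1.0, -0.0]]
ft_force: [0.5, 0.0, -2.5]
width: 17.8
```

Emit:
{"fn": "step_arm", "kwargs": {"increments": [[[0,10,0],0,-1],[[0,15,0],0,-1],[[0,10,0],0,-1],[[0,0,0],0,-1],[[0,0,0],0,-1],[[0,0,0],0,-1],[[0,0,0],0,-1],[[0,0,0],0,-1],[[0,0,0],0,-1],[[0,0,0],0,-1]]}}

```text
time_s: 20.35
tcp_pos: [450.1, -105.5, 115.7]
eef_rot: [[0.976, 0.0, 0.219], [-0.219, -0.0, 0.976], [0.0, -1.0, -0.0]]
ft_force: [0.1, 0.1, -3.0]
width: 17.4
```

```bash
python3 - <<'E'
from h import *
plan(449.8,-105.4,90,-12.7)
a=snapshot("scene")[155:265,200:350,::-1]; b=snapshot("top")[135:245,200:350,::-1]
cv2.imwrite("pics/i.png",cv2.resize(np.vstack([a,b]),(450*600//660,600),interpolation=cv2.INTER_CUBIC))
E
```

```text
pos [ 450.1 -105.5  115.7] yaw -12.7 turn 0.0 shift xyz [-0.3 25.7 -0. ] rows 1 1
```

View pics/i.png

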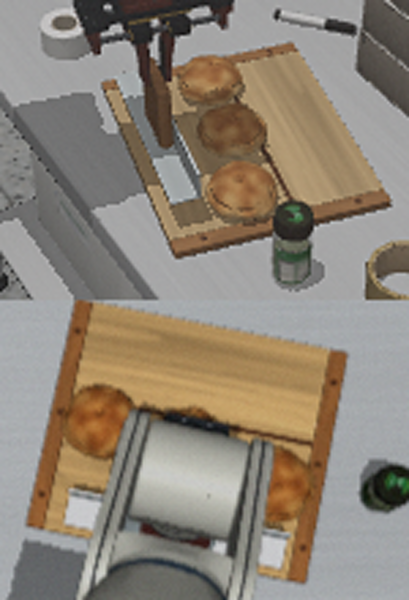

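Emit:
{"fn": "step_arm", "kwargs": {"increments": [[[0,12,0],0,-1],[[0,12,0],0,-1],[[0,8,0],0,-1],[[0,4,0],0,-1],[[0,2.5,0],0,-1],[[0,1,0],0,-1],[[0,0,0],0,-1],[[0,0,0],0,-1],[[0,0,0],0,-1],[[0,0,0],0,-1]]}}

```text
time_s: 21.7
tcp_pos: [450.2, -105.4, 76.3]
eef_rot: [[0.976, 0.0, 0.219], [-0.219, -0.0, 0.976], [0.0, -1.0, -0.0]]
ft_force: [-1.2, 0.6, -2.8]
width: 17.5
```

Emit:
{"fn": "step_arm", "kwargs": {"increments": [[[5,0,0],0,-1],[[5,0,0],0,-1],[[5,0,0],0,-1],[[5,0,0],0,-1],[[5,0,0],0,-1],[[5,0,0],0,-1],[[5,0,0],0,-1],[[5,0,0],0,-1],[[5,0,0],0,-1],[[5,0,0],0,-1]]}}

```text
time_s: 22.95
tcp_pos: [499.0, -116.4, 76.1]
eef_rot: [[0.976, -0.001, 0.219], [-0.219, 0.0, 0.976], [-0.001, -1.0, -0.0]]
ft_force: [-1.0, 0.1, -1.6]
width: 17.5
```

Emit:
{"fn": "step_arm", "kwargs": {"increments": [[[5,0,0],0,-1],[[5,0,0],0,-1],[[5,0,0],0,-1],[[5,0,0],0,-1],[[5,0,0],0,-1],[[5,0,0],0,-1],[[5,0,0],0,-1],[[5,0,0],0,-1],[[5,0,0],0,-1],[[5,0,0],0,-1]]}}

```text
time_s: 24.2
tcp_pos: [548.0, -127.4, 76.2]
eef_rot: [[0.976, -0.0, 0.219], [-0.219, 0.0, 0.976], [-0.0, -1.0, 0.0]]
ft_force: [-0.8, 0.4, -2.8]
width: 17.6
```

Emit:
{"fn": "step_arm", "kwargs": {"increments": [[[4,0,0],0,-1],[[4,0,0],0,-1],[[3,0,0],0,-1],[[3,0,0],0,-1],[[2,0,0],0,-1],[[0,0,0],0,-1],[[0,0,0],0,-1],[[0,0,0],0,-1],[[0,0,0],0,-1],[[0,0,0],0,-1]]}}

```text
time_s: 25.45
tcp_pos: [563.4, -130.9, 76.2]
eef_rot: [[0.976, 0.0, 0.219], [-0.219, -0.0, 0.976], [0.0, -1.0, -0.0]]
ft_force: [0.0, 0.4, -2.2]
width: 17.4
```

```bash
python3 - <<'E'
from h import *
np.set_printoptions(precision=1,suppress=True)
o=get_obs();t=-.222;R=np.array([[np.cos(t),-np.sin(t)],[np.sin(t),np.cos(t)]])
print(R.T@(o["tcp_pos"][:2]-[567.3,-131.9]), o["tcp_pos"])
a=snapshot("scene")[155:255,230:340,::-1]; b=snapshot("top")[130:230,210:320,::-1]
cv2.imwrite("pics/j.png",cv2.resize(np.hstack([a,b]),(800,364),interpolation=cv2.INTER_CUBIC))
E
```

```text
[-4.1  0.1] [ 563.4 -130.9   76.2]
```

View pics/j.png

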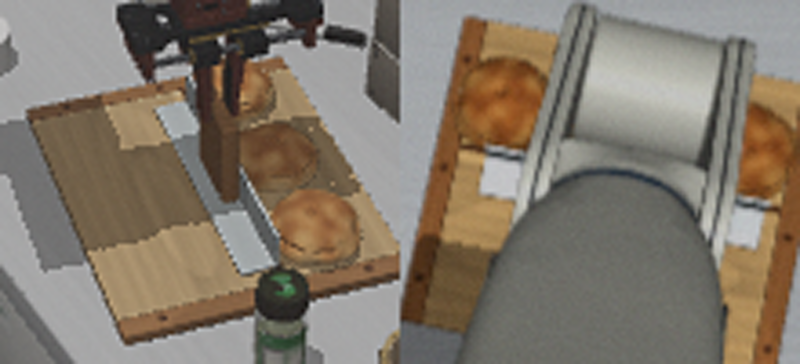

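```bash
python3 - <<'E'
from h import *
t=-.222;R=np.array([[np.cos(t),-np.sin(t)],[np.sin(t),np.cos(t)]])
for p in((238.3,158.3),(306,171.3)): print(R.T@(un("top",*p,36)[:2]-[567.3,-131.9]))
E
```

```text
[ 52.76852266 113.99365573]
[  54.56845264 -105.14228349]
```

Emit:
{"fn": "step_arm", "kwargs": {"increments": [[[2,0,0],0,-1],[[2,0,0],0,-1],[[1.5,0,0],0,-1],[[0.7,0,0],0,-1],[[0,0,0],0,-1],[[0,0,0],0,-1],[[0,0,0],0,-1],[[0,0,0],0,-1],[[0,0,0],0,-1],[[0,0,0],0,-1]]}}

```text
time_s: 26.8
tcp_pos: [569.3, -132.2, 76.2]
eef_rot: [[0.976, -0.0, 0.219], [-0.219, -0.0, 0.976], [0.0, -1.0, -0.0]]
ft_force: [-0.2, 0.4, -2.5]
width: 17.5
```

Emit:
{"fn": "step_arm", "kwargs": {"increments": [[[-4,0,0],0,-1],[[-15,0,0],0,-1],[[-30,0,0],0,-1],[[-30,0,0],0,-1],[[-20,-20,0],0,-1],[[0,-40,0],0,-1],[[-6,-15,30],0,-1],[[-10,0,50],0,-1],[[-10,0,50],0,-1],[[-10,0,50],0,-1]]}}

```text
time_s: 28.05
tcp_pos: [476.1, 74.4, 151.4]
eef_rot: [[0.976, 0.001, 0.22], [-0.22, 0.0, 0.976], [0.0, -1.0, 0.0]]
ft_force: [0.4, -0.9, -2.0]
width: 17.6
```

Emit:
{"fn": "step_arm", "kwargs": {"increments": [[[-10,0,50],0,-1],[[-10,0,50],0,-1],[[-10,0,50],0,-1],[[-10,0,50],0,-1],[[-8,0,40],0,-1],[[0,0,0],0,-1],[[0,0,0],0,-1],[[0,0,0],0,-1],[[0,0,0],0,-1],[[0,0,0],0,-1]]}}

```text
time_s: 29.3
tcp_pos: [483.1, 317.1, 151.3]
eef_rot: [[0.975, 0.0, 0.22], [-0.22, 0.0, 0.975], [0.0, -1.0, 0.0]]
ft_force: [-0.1, 1.0, -2.1]
width: 17.1
```

```bash
python3 - <<'E'
from h import *
plan(461.4,327.6,150,83.1)
crop("top",205,125,125,105,6,"k.png")
E
```

```text
pos [483.1 317.1 151.3] yaw -12.7 turn -95.8 shift xyz [ 7.8  1.3 22.8] rows 10 1
```

View pics/k.png

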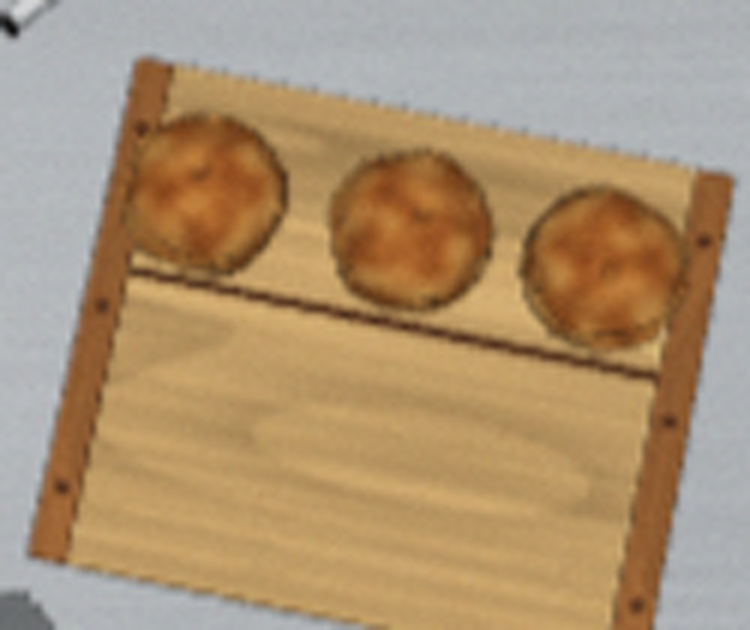

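```bash
python3 - <<'E'
from h import *
t=-.222;R=np.array([[np.cos(t),-np.sin(t)],[np.sin(t),np.cos(t)]])
A=lambda u,v,z: (R.T@(un("top",205+u/6,125+v/6,z)[:2]-[567.3,-131.9])).round(1)
print([A(*p,36) for p in((207,193),(411,230),(604,267))],[A(*p,14) for p in((135,271),(400,324),(655,376))])
E
```

```text
[array([ 57.2, 111. ]), array([59.2,  0.8]), array([  60.1, -103. ])] [array([ 12.2, 141.6]), array([12.5, -3.6]), array([  12.2, -142.4])]
```

Emit:
{"fn": "step_arm", "kwargs": {"increments": [[[0,0,0],-10,-1],[[0,0,0],-10,-1],[[0,0,0],-10,-1],[[0,0,0],-10,-1],[[0,0,0],-10,-1],[[0,0,0],-10,-1],[[0,0,0],-10,-1],[[0,0,0],-10,-1],[[0,0,0],-10,-1],[[0,0,0],-5.8,-1]]}}

```text
time_s: 30.6
tcp_pos: [482.9, 317.5, 151.2]
eef_rot: [[0.116, -0.0, -0.993], [0.993, -0.0, 0.116], [-0.0, -1.0, 0.0]]
ft_force: [-0.1, 0.7, -1.6]
width: 17.7
```

Emit:
{"fn": "step_arm", "kwargs": {"increments": [[[7,0,22],0,-1],[[0,25,0],0,-1],[[0,25,0],0,-1],[[0,20,0],0,-1],[[0,10,0],0,-1],[[0,5,0],0,-1],[[0,3,0],0,-1],[[0,1,0],0,-1],[[0,0,0],0,-1],[[0,0,0],0,-1]]}}

```text
time_s: 31.85
tcp_pos: [462.1, 327.3, 62.5]
eef_rot: [[0.12, 0.0, -0.993], [0.993, 0.0, 0.12], [0.0, -1.0, -0.0]]
ft_force: [0.1, -0.4, -2.3]
width: 17.4
```

Emit:
{"fn": "step_arm", "kwargs": {"increments": [[[0,1,0],0,-1],[[0,0.5,0],0,-1],[[0,0.3,0],0,-1],[[0,0,0],0,-1],[[0,0,0],0,-1],[[0,0,0],0,0],[[0,0,0],0,1],[[0,0,0],0,1],[[0,0,0],0,1],[[0,0,0],0,1]]}}

```text
time_s: 33.1
tcp_pos: [461.9, 327.3, 60.4]
eef_rot: [[0.12, 0.0, -0.993], [0.993, 0.0, 0.12], [0.0, -1.0, -0.0]]
ft_force: [-0.6, 0.5, -0.2]
width: 64.0
```

Emit:
{"fn": "step_arm", "kwargs": {"increments": [[[0,0,0],0,1],[[0,0,0],0,1],[[0,0,0],0,1],[[0,-10,0],0,1],[[0,-25,0],0,1],[[0,-35,0],0,1],[[0,-40,0],0,1],[[0,-30,0],0,1],[[0,0,0],0,1],[[0,0,0],0,1]]}}

```text
time_s: 34.35
tcp_pos: [461.4, 326.9, 199.8]
eef_rot: [[0.12, -0.001, -0.993], [0.993, -0.0, 0.12], [-0.0, -1.0, 0.001]]
ft_force: [0.7, 0.5, -0.2]
width: 88.0
```

```bash
python3 - <<'E'
from h import *
t=-.222;R=np.array([[np.cos(t),-np.sin(t)],[np.sin(t),np.cos(t)]])
old=cv2.imread("pics/scene0.png"); new=snapshot("scene")[:,:,::-1].copy()
for n,z,q in(("lab",40,(459.5,173.1)),("grip",98,(461.6,328)),("tape",48,(580,-439)),("cut",34,(429,-437))):
    u,v=pr("scene",[*q,z]).astype(int); w=14
    s,sl=old[v-w:v+w,u-w:u+w],new[v-w-4:v+w+4,u-w-4:u+w+4]
    m=cv2.matchTemplate(sl,s,cv2.TM_CCOEFF_NORMED); _,mx,_,l=cv2.minMaxLoc(m); print(n,mx,l[0]-4,l[1]-4)
cv2.imwrite("pics/l.png",cv2.resize(new,(800,600)))
b=snapshot("top")[:,:,::-1]; hsv=cv2.cvtColor(b,cv2.COLOR_BGR2HSV)
k=cv2.imread("pics/k.png"); c=cv2.resize(b[125:230,205:330],None,fx=6,fy=6,interpolation=cv2.INTER_CUBIC)
for (x,y) in((207,193),(411,230),(604,267)):
    m=cv2.matchTemplate(c[y-105:y+105,x-105:x+105],k[y-90:y+90,x-90:x+90],cv2.TM_CCOEFF_NORMED);print(cv2.minMaxLoc(m)[1::2])
E
```

```text
lab 0.5805806517601013 0 0
grip 0.9734669327735901 0 0
tape 0.9992359280586243 0 0
cut 0.9926984310150146 0 0
(0.9955394864082336, (15, 15))
(0.9962491989135742, (15, 15))
(0.9953097105026245, (15, 15))
```

```bash
python3 -c "
from bench import *
print(sign_off())"
```

```text
the job is handed in; nothing more can be done
None
```

I've handed the job in at about 34 s of robot time, with every step done; the sign-off gives no verdict, so success isn't confirmed.

- **Shaker:** It was lifted off the board and set on the table at about (490, -350) mm. Later pictures showed it upright and clear of the board.
- **Buns:** I pushed them with the straightedge's front face to the strip. Measured from the top camera, their centres are 42, 44 and 45 mm beyond the strip's far edge (target 44 ± 8). They had not moved when I checked again at the end. The gripper stayed above and behind them, and I saw no contact.
- **Straightedge:** It was set back down about where it started and released, with the arm pulled up clear. Image matching found it at its starting position, standing.
- **Bystanders:** The tape roll and ring cutter matched with no shift. The label roll also showed no shift, but its match score was weak (0.58), perhaps because of the arm's shadow. I didn't resolve that.

A last look at the final scene was refused because I had used the 12-picture limit, so the end state rests on image matching. That matching didn't cover the shaker.

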